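Re-rack the oiled sample blocks in reverse order

ROBOT

A 6-joint arm with a two-finger parallel gripper is mounted at the origin on a cart in front of the work surface, level with it; the furniture and walls round the work are solid. World frame = base frame: x ahead of the robot, y to its left, z up, the work surface at z = 0. Lengths are in m, angles in rad, forces in N, time in s.
With the tool pointing down it reaches from about 0.4 to 0.825 m from the base axis. Payload 7 kg.
Tool frame: the origin (TCP) lies midway between the tips of the shut fingers; the grasp point (between the pads) lies hold_point_z behind it (hold_point_z is the distance from the TCP to the grasp point, in m); z points along the fingers, y is the line along which they close (so a half turn about z gives the same grasp; the last joint's range is limited). The gripper opens to 88 mm and grips with 3 to 60 N. Pads are 19 mm wide; open, the fingers measure 130 mm over their backs; the gripper's body (78 mm by 193 mm) begins 47 mm behind the grasp point.
Start: joints at [-0.942, 0.359, 0.012, 0, -1.224, -0.288], TCP at [0.226, -0.636, 0.227] pointing down, gripper open.
Joint ranges: [-3.07, 3.07], [-1.43, 2.12], [-1.02, 1.25], [-3.03, 1.67], [-3.05, -0], [-3.03, 3.03]. Speed limits (rad/s): [2.39, 2.39, 3.01, 3.14, 3.14, 3.14].

INTERFACE

Orientations are given as [roll, pitch, yaw] about the fixed x, y, z axes, in that order (R = Rz(yaw) Ry(pitch) Rx(roll)).
In Python, from station import * gives the robot as it stands.
- The arm moves only by the tool apply_moves, never from a script. Its argument "steps" is a list of rows, each an object with "translation": the shift along the world's x, y, z scaled (see below), a list of three; "rotation": the turn, a rotation vector about the world's x, y, z scaled (see below), a list of three. A call has exactly 10 rows; each row is the pose to reach, as a shift and turn from the pose commanded when the call began; what a row does not reach only later rows make up. The controller multiplies each number of a shift by 250 mm and each number of a turn by 30 degrees. A row lasts 1/12 s, in which the tool goes at most 41.7 mm and 7.16 degrees, less where a joint would pass 70% of its speed; a pose out of reach is approached as far as the arm can. A call with a number of a shift or a turn outside -1 to 1 is refused whole. A call with a gripper value outside its range is refused whole. "jaw" is the closure, from -1 (fully open) to 1 (shut), so that 0 is half open, set as the call begins (left out, the last holds). The fingers move at their own pace and stop on an object; "newtons" is the grip in N (left out, the last holds). Time passes only in rows, so rows that repeat a pose let the fingers close, or fill a call up. It gives the time, the measured TCP pose, the force, the opening and the grip force at its end, in the units of the state.
- get_state(): the state, without advancing time (a new reading comes with each control period).
- grab_frame(name): name is "side" or "top" or "wrist"; returns the picture (420x560x3 uint8, blue, green, red); there is no depth.
- camera_model(name): a dict with "fx", "fy", "cx", "cy" (pixels), "xyz" and "rotation" of the camera in the world. Camera axes: x right, y down, z forward; pixel columns grow to the right and rows downward; lengths in m; the calibration is good to about 2 mm. A picture is of the moment at which its call begins: read the wrist's pose just before it. camera_model takes no time and is no camera call; for the wrist camera it gives the pose at the moment of the call.
- job_done(): hands the job in; it is judged then, once.
The state is a dict: "t": time; "q": joint angles; "qd": joint speeds; "joint_efforts": joint torques, N m; "eef_pos": TCP position; "ee_rot": TCP orientation; "force": force on the tool from outside, world axes, zero at the start; "moment": the same for the moment, N m; "width": finger opening in m; "gripper_force": force on a finger pad.
Only numpy, scipy, OpenCV 4.12 (cv2) and the standard library are available. Lean on these libraries where they do the work, as an engineer would, in place of code of your own. Each camera call takes 0.05 s, during which the arm holds its last target. There are 200 camera calls.

TASK

Move the four freshly oiled wood samples from the full drying rack to the empty one, in reverse order: seen from the robot, the block that stood farthest left must end farthest right, and so on, one block to each bay. Stand each on edge across both rails, as it stood before, centred on the rails and midway between the dowels of its bay, and let go of it. Never lay or drop a block on the bench top.

Things in the scene. Friction and masses are not known exactly. Their poses are not given: they have to be found in the camera images.
- ply_centre (a point): Centre of the birch plywood block, pale with striped layers at its edges, the thinnest: 120 mm long, 50 mm high as it stands on edge, 18 mm thick, 50 to 230 g. Loose; it stands across the two rails of one bay of the full rack, its length across the row; standing, this centre is 47.0 mm above the bench. Own y axis along its length, x axis along its height (vertical), z axis along its thickness.
- walnut_centre (a point): Centre of the walnut block, dark brown, the shortest: 100 mm long, 50 mm high as it stands on edge, 22 mm thick, 50 to 230 g. Loose; it stands across the two rails of one bay of the full rack, its length across the row; standing, this centre is 47.0 mm above the bench. Own y axis along its length, x axis along its height (vertical), z axis along its thickness.
- beech_centre (a point): Centre of the beech block, light wood, the longest and tallest: 160 mm long, 60 mm high as it stands on edge, 30 mm thick, 50 to 230 g. Loose; it stands across the two rails of one bay of the full rack, its length across the row; standing, this centre is 52.0 mm above the bench. Own y axis along its length, x axis along its height (vertical), z axis along its thickness.
- pine_centre (a point): Centre of the pine block, square in section, the thickest: 120 mm long, 45 mm high as it stands on edge, 45 mm thick, 50 to 230 g. Loose; it stands across the two rails of one bay of the full rack, its length across the row; standing, this centre is 44.5 mm above the bench. Own y axis along its length, x axis along its height (vertical), z axis along its thickness.
- saddle_ply: Fixed pair of light wooden rail pieces (each 66 mm along the row, 12 mm wide, 12 mm high) that makes the bay of the full rack in which the ply block stands at the start. Origin on the board's upper face (10 mm above the bench) at the bay's centre; axes as the full rack's. It marks where that block stood in the row.
- saddle_walnut: Fixed pair of light wooden rail pieces (each 66 mm along the row, 12 mm wide, 12 mm high) that makes the bay of the full rack in which the walnut block stands at the start. Origin on the board's upper face (10 mm above the bench) at the bay's centre; axes as the full rack's. It marks where that block stood in the row.
- saddle_beech: Fixed pair of light wooden rail pieces (each 66 mm along the row, 12 mm wide, 12 mm high) that makes the bay of the full rack in which the beech block stands at the start. Origin on the board's upper face (10 mm above the bench) at the bay's centre; axes as the full rack's. It marks where that block stood in the row.
- saddle_pine: Fixed pair of light wooden rail pieces (each 66 mm along the row, 12 mm wide, 12 mm high) that makes the bay of the full rack in which the pine block stands at the start. Origin on the board's upper face (10 mm above the bench) at the bay's centre; axes as the full rack's. It marks where that block stood in the row.
- full_rack: Rack holding the blocks at the start: fixed plywood board 292 mm (its y, the row) x 112 mm (its x) x 10 mm; origin at the centre of its underside on the bench; z up, y to the robot's left within 0.12 rad. Two rails along the row at x = +/-32 mm, 12 mm wide, tops 22 mm above the bench, 52 mm free between them. Built like the empty rack: same bays and dowels.
- empty_rack: The target: the rack without blocks, same board, rails, origin and axes as the full rack, fixed. Four bays centred at x = 0, y = +105, +35, -35, -105 mm from left to right, parted by upright 6 mm dowels on each rail at y = 0, +/-70, +/-140 mm, tops 44 mm above the bench, 64 mm clear between them. Behind the racks a fixed bench grinder, 0.21 m high, begins at x = 0.60 m.

How it is judged:
At the end, for the whole second after the job is handed in: Each block rests released in the empty rack's bay that mirrors its starting bay (left end to right end and so on): centre within 15 mm of the bay's centre along and across the row, within 5 mm of standing height, length across the row within 0.2 rad, on edge within 0.1 rad (pine: any long side) (((y of saddle_ply in the frame of full_rack between 0.095 and 0.115 m and y of ply_centre in the frame of empty_rack between -0.12 and -0.09 m) or (y of saddle_ply in the frame of full_rack between 0.025 and 0.045 m and y of ply_centre in the frame of empty_rack between -0.05 and -0.02 m) or (y of saddle_ply in the frame of full_rack between -0.045 and -0.025 m and y of ply_centre in the frame of empty_rack between 0.02 and 0.05 m) or (y of saddle_ply in the frame of full_rack between -0.115 and -0.095 m and y of ply_centre in the frame of empty_rack between 0.09 and 0.12 m)) and x of ply_centre in the frame of empty_rack between -0.015 and 0.015 m and height (world z) of ply_centre between 0.042 and 0.052 m and angle between the y axis of each of ply_centre, walnut_centre, beech_centre, pine_centre and the x axis of empty_rack, either way round below 0.2 rad and angle between the x axis of each of ply_centre, walnut_centre, beech_centre and the z axis of empty_rack, either way round below 0.1 rad and ((y of saddle_walnut in the frame of full_rack between 0.095 and 0.115 m and y of walnut_centre in the frame of empty_rack between -0.12 and -0.09 m) or (y of saddle_walnut in the frame of full_rack between 0.025 and 0.045 m and y of walnut_centre in the frame of empty_rack between -0.05 and -0.02 m) or (y of saddle_walnut in the frame of full_rack between -0.045 and -0.025 m and y of walnut_centre in the frame of empty_rack between 0.02 and 0.05 m) or (y of saddle_walnut in the frame of full_rack between -0.115 and -0.095 m and y of walnut_centre in the frame of empty_rack between 0.09 and 0.12 m)) and x of walnut_centre in the frame of empty_rack between -0.015 and 0.015 m and height (world z) of walnut_centre between 0.042 and 0.052 m and ((y of saddle_beech in the frame of full_rack between 0.095 and 0.115 m and y of beech_centre in the frame of empty_rack between -0.12 and -0.09 m) or (y of saddle_beech in the frame of full_rack between 0.025 and 0.045 m and y of beech_centre in the frame of empty_rack between -0.05 and -0.02 m) or (y of saddle_beech in the frame of full_rack between -0.045 and -0.025 m and y of beech_centre in the frame of empty_rack between 0.02 and 0.05 m) or (y of saddle_beech in the frame of full_rack between -0.115 and -0.095 m and y of beech_centre in the frame of empty_rack between 0.09 and 0.12 m)) and x of beech_centre in the frame of empty_rack between -0.015 and 0.015 m and height (world z) of beech_centre between 0.047 and 0.057 m and ((y of saddle_pine in the frame of full_rack between 0.095 and 0.115 m and y of pine_centre in the frame of empty_rack between -0.12 and -0.09 m) or (y of saddle_pine in the frame of full_rack between 0.025 and 0.045 m and y of pine_centre in the frame of empty_rack between -0.05 and -0.02 m) or (y of saddle_pine in the frame of full_rack between -0.045 and -0.025 m and y of pine_centre in the frame of empty_rack between 0.02 and 0.05 m) or (y of saddle_pine in the frame of full_rack between -0.115 and -0.095 m and y of pine_centre in the frame of empty_rack between 0.09 and 0.12 m)) and x of pine_centre in the frame of empty_rack between -0.015 and 0.015 m and height (world z) of pine_centre between 0.0395 and 0.0495 m); the robot touches nothing.
It fails at once if the ply block falls or is laid on the bench (height (world z) of ply_centre below 0.03 m).
It fails at once if the walnut block falls or is laid on the bench (height (world z) of walnut_centre below 0.03 m).
It fails at once if the beech block falls or is laid on the bench (height (world z) of beech_centre below 0.03 m).
It fails at once if the pine block falls or is laid on the bench (height (world z) of pine_centre below 0.03 m).
It also fails if it takes over 99 s, if anything falls off the work surface, if the arm or the gripper's body presses on something with over 40 N, if the wrist force passes 120 N, or if a joint passes its speed limit or range.

## Working session

There is one attempt and no reset: what is moved stays moved. The work goes in short steps, Python scripts to look and compute and a tool call to move; the robot and the scene stay as the last step left them, time stands still between calls to the robot, and variables do not carry over. Pictures are saved under pics/ and viewed, at most 14 in all, crops included, and the job is handed in when it is done.

Besides the shell and the picture viewer there is one more tool, called as name(argument=value, ...) on one line, values as JSON. apply_moves: Moves the arm, as the interface text tells. Shifts and turns lie within -1 to 1; 1 stands for 250 mm of shift or 30 degrees of turn. Its arguments: {"type":"object","properties":{"steps":{"type":"array"},"jaw":{"type":"number"},"newtons":{"type":"number"}},"required":["steps"]}

```bash
mkdir -p pics; ls; python3 - <<'E'
from station import *
import cv2
s=get_state();print(s)
for n in("side","top"):
    cv2.imwrite(f"pics/{n}0.png",grab_frame(n));print(n,camera_model(n))
E
```

```text
pics
{'t': 0.0, 'q': array([-9.41916993e-01,  3.59378920e-01,  1.10383536e-02, -3.70133270e-04,
       -1.22408783e+00, -2.88061217e-01]), 'qd': array([ 6.61178711e-04,  1.77862676e-04,  6.68426791e-04, -1.19694553e-04,
        1.56395324e-03, -4.07576489e-05]), 'joint_efforts': array([-3.66342128e-04, -5.82713699e+01,  2.93048483e+01,  6.99690118e+00,
        6.88182103e-03, -1.54354439e-04]), 'eef_pos': array([ 0.22541054, -0.63571967,  0.22561531]), 'ee_rot': array([ 3.13992897e+00, -1.30098401e-04, -2.80090049e+00]), 'force': array([-0.21403878, -0.01103806, -0.35342918]), 'moment': array([0.04434521, 0.0314344 , 0.04621408]), 'gripper_force': 0.0, 'width': 0.08736316755082803}
side {'fx': 387.3773050656244, 'fy': 387.3773050656244, 'cx': 282.1402417643178, 'cy': 209.85537357161067, 'xyz': array([0.05124241, 0.59444274, 0.38047598]), 'rotation': array([-1.94585792,  0.02561422, -2.61911938])}
top {'fx': 460.33354877119143, 'fy': 460.33354877119143, 'cx': 283.0883284606459, 'cy': 206.51202904077226, 'xyz': array([ 0.33735769, -0.1132592 ,  0.94996049]), 'rotation': array([-2.99153934, -0.01273583, -1.56370452])}
```

View pics/top0.png

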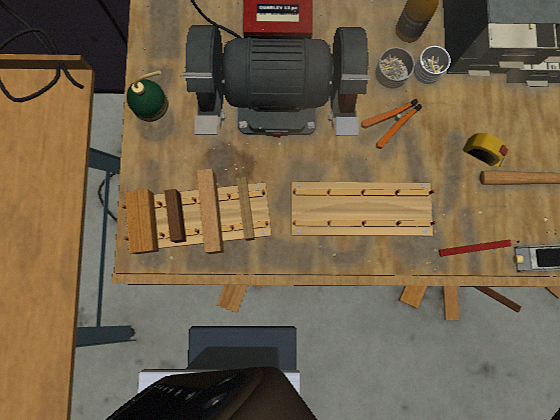

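View pics/side0.png

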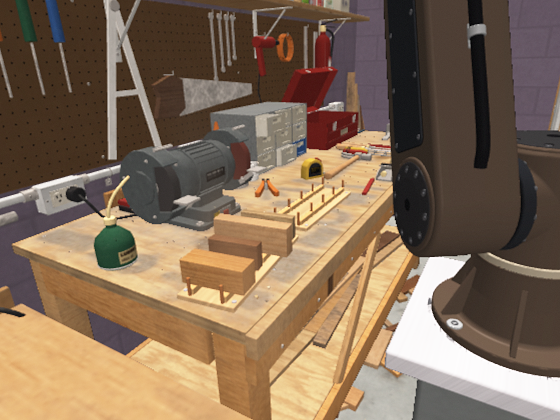

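The top view shows, from left to right, pine (140,220), walnut (175,215), beech (208,210) and ply (247,208). The empty rack covers about (292..433, 182..236). I'll zoom in for the details.

```bash
cat > h.py <<'E'
from station import *
import numpy as np, cv2
from scipy.spatial.transform import Rotation as R
def cast(m,px,z):
    px=np.atleast_2d(px).astype(float)
    d=np.c_[(px[:,0]-m['cx'])/m['fx'],(px[:,1]-m['cy'])/m['fy'],np.ones(len(px))]@R.from_euler('xyz',m['rotation']).as_matrix().T
    return (m['xyz']+d*((z-m['xyz'][2])/d[:,2])[:,None])[:,:2]
E
python3 - <<'E'
import cv2
i=cv2.imread('pics/top0.png')
a=cv2.resize(i[160:260,115:280],None,fx=4.8,fy=4.8,interpolation=cv2.INTER_CUBIC)
cv2.imwrite('pics/c1.png',a)
a=cv2.resize(i[170:250,280:445],None,fx=4.8,fy=4.8,interpolation=cv2.INTER_CUBIC)
cv2.imwrite('pics/c2.png',a)
E
```

```text
(no output)
```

View pics/c1.png

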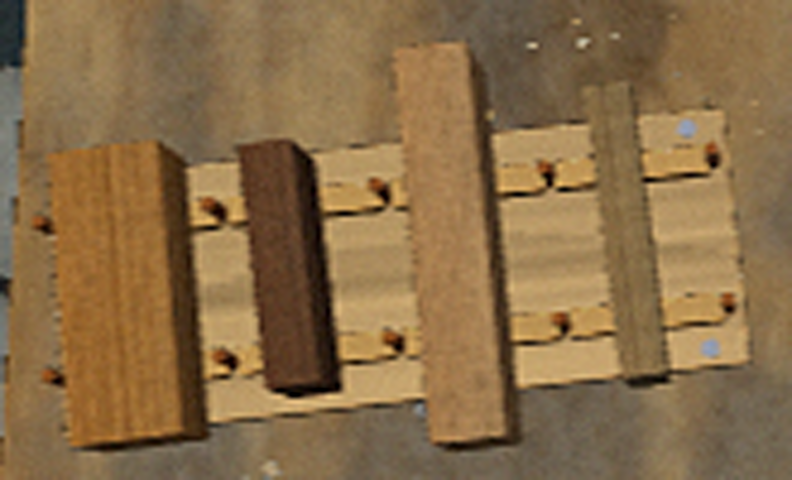

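View pics/c2.png

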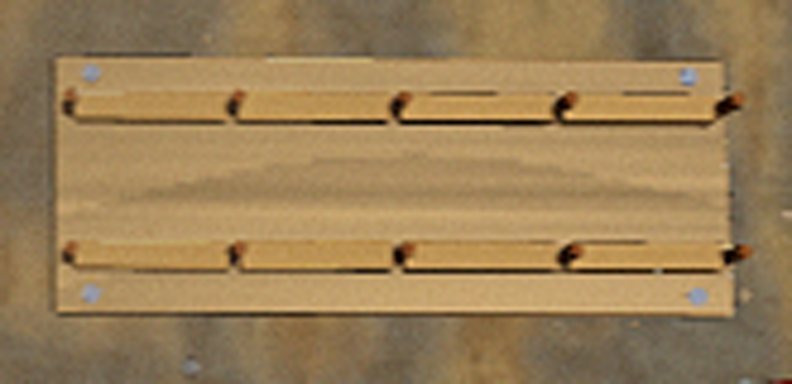

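```bash
python3 - <<'E'
from h import *
m=camera_model("top")
def c1(p):return np.array(p)/4.8+[115-.4,160-.4]
def c2(p):return np.array(p)/4.8+[280-.4,170-.4]
B=dict(pine=([(48,155),(157,142),(182,438),(70,448)],.067),walnut=([(238,147),(292,140),(328,385),(272,392)],.072),
beech=([(394,48),(466,42),(503,438),(432,445)],.082),ply=([(583,88),(632,83),(668,378),(625,382)],.072))
for k,(p,z) in B.items():
    w=cast(m,c1(p),z); a=(w[0]+w[1]-w[2]-w[3])/2
    print(k,w.mean(0).round(4),'len',np.hypot(*a).round(4),'ang',np.arctan2(a[1],a[0]).round(3),'thick',np.hypot(*((w[0]-w[1]+w[3]-w[2])/2)).round(4))
w=cast(m,c2([(56,58),(722,62),(733,313),(56,312)]),.01)
print(w.round(4),w.mean(0),np.hypot(*(w[0]-w[1])),np.hypot(*(w[0]-w[3])))
def fr(w):
    r=(w[0]+w[3]-w[1]-w[2])/2; return np.arctan2(-r[0],r[1])
print('empty ang',fr(w))
# dowel tops, far row L->R then near row
d=cast(m,c2([(70,97),(238,98),(404,99),(569,100),(738,100),(70,248),(238,248),(406,249),(573,250),(743,252)]),.044)
print(d.mean(0),np.polyfit(d[:5,1],d[:5,0],1),np.polyfit(d[5:,1],d[5:,0],1)); print(d.round(4))
f=cast(m,c1([(725,110),(748,360)]),.01);print('full right corners',f)
fd=cast(m,c1([(712,148),(546,167),(378,184),(211,203),(38,222),(728,297),(561,318),(392,336),(222,355),(50,373)]),.044);print(fd.mean(0),np.polyfit(fd[:5,1],fd[:5,0],1),np.polyfit(fd[5:,1],fd[5:,0],1))
print(camera_model("wrist"))
E
```

```text
pine [0.4404 0.1545] len 0.1197 ang 0.132 thick 0.0441
walnut [0.4522 0.0867] len 0.1002 ang 0.182 thick 0.022
beech [0.4612 0.0193] len 0.1597 ang 0.124 thick 0.0283
ply [ 0.467  -0.0505] len 0.1206 ang 0.149 thick 0.0185
[[ 0.532  -0.1409]
 [ 0.5331 -0.431 ]
 [ 0.4235 -0.4313]
 [ 0.4216 -0.1414]] [ 0.47754269 -0.28613386] 0.29012398614979296 0.11044631121414385
empty ang 0.0051759895357985294
[ 0.47733221 -0.28532157] [-0.00461831  0.50768445] [-0.00261206  0.44491668]
[[ 0.5084 -0.1458]
 [ 0.5087 -0.216 ]
 [ 0.5089 -0.2854]
 [ 0.5091 -0.3546]
 [ 0.5098 -0.4256]
 [ 0.445  -0.146 ]
 [ 0.4456 -0.2155]
 [ 0.4458 -0.285 ]
 [ 0.446  -0.3543]
 [ 0.4458 -0.425 ]]
full right corners [[ 0.52972805 -0.0875625 ]
 [ 0.42121869 -0.09874566]]
[0.4583766  0.05115575] [-0.12086174  0.49643768] [-0.12100894  0.43268801]
{'fx': 375.45779837095444, 'fy': 375.45779837095444, 'cx': 278.2095942915894, 'cy': 216.24302294461822, 'xyz': array([ 0.16346279, -0.65770102,  0.38274179]), 'rotation': array([ 2.89636107e+00, -2.15761617e-03,  1.91033025e+00])}
```

apply_moves(steps=[{"translation":[0.2,0.2,0],"rotation":[0,0,-0.1]},{"translation":[0.4,0.4,0],"rotation":[0,0,-0.2]},{"translation":[0.55,0.55,0],"rotation":[0,0,-0.3]},{"translation":[0.7,0.7,0],"rotation":[0,0,-0.364]},{"translation":[0.8,0.85,0],"rotation":[0,0,-0.364]},{"translation":[0.9,1,0],"rotation":[0,0,-0.364]},{"translation":[0.9,1,0],"rotation":[0,0,-0.364]},{"translation":[0.9,1,0],"rotation":[0,0,-0.364]},{"translation":[0.9,1,0],"rotation":[0,0,-0.364]},{"translation":[0.9,1,0],"rotation":[0,0,-0.364]}], jaw=-0.14, newtons=40)

```text
t: 0.93
eef_pos: [0.4521, -0.384, 0.2263]
ee_rot: [3.141, -0.0, -2.987]
force: [-0.7, -0.2, 0.4]
width: 0.05
gripper_force: 0.0
```

```bash
python3 -c "
from station import *
import station
print(getattr(station,'hold_point_z',None),[n for n in dir(station) if n[0]!='_'])
s=get_state();print(s['t'],s['eef_pos'],s['ee_rot'],s['width'],s['q'])"
```

```text
0.0188 ['Unreachable', 'camera_model', 'get_state', 'grab_frame', 'hold_point_z', 'job_done']
0.9333 [ 0.45205681 -0.38402024  0.22633218] [ 3.14118577e+00 -2.04201381e-04 -2.98741612e+00] 0.049968526753699394 [-3.75091888e-01  2.25582474e-01 -1.74892490e-01 -2.69386482e-04
 -1.17070308e+00 -1.04142298e+00]
```

apply_moves(steps=[{"translation":[0.06,0.15,0],"rotation":[0,0,0]},{"translation":[0.06,0.3,0],"rotation":[0,0,0]},{"translation":[0.06,0.45,0],"rotation":[0,0,0]},{"translation":[0.06,0.6,0],"rotation":[0,0,0]},{"translation":[0.06,0.75,0],"rotation":[0,0,0]},{"translation":[0.06,0.9,0],"rotation":[0,0,0]},{"translation":[0.06,1,0],"rotation":[0,0,0]},{"translation":[0.06,1,0],"rotation":[0,0,0]},{"translation":[0.06,1,0],"rotation":[0,0,0]},{"translation":[0.06,1,0],"rotation":[0,0,0]}])

```text
t: 1.77
eef_pos: [0.4654, -0.137, 0.2266]
ee_rot: [-3.141, -0.0, -2.992]
force: [-0.2, 0.0, 0.5]
width: 0.05
gripper_force: 0.0
```

apply_moves(steps=[{"translation":[0,0.1,-0.05],"rotation":[0,0,0]},{"translation":[0,0.2,-0.1],"rotation":[0,0,0]},{"translation":[0,0.3,-0.2],"rotation":[0,0,0]},{"translation":[0,0.33,-0.3],"rotation":[0,0,0]},{"translation":[0,0.33,-0.3],"rotation":[0,0,0]},{"translation":[0,0.33,-0.3],"rotation":[0,0,0]},{"translation":[0,0.33,-0.3],"rotation":[0,0,0]},{"translation":[0,0.33,-0.3],"rotation":[0,0,0]},{"translation":[0,0.33,-0.3],"rotation":[0,0,0]},{"translation":[0,0.33,-0.3],"rotation":[0,0,0]}])

```text
t: 2.6
eef_pos: [0.4661, -0.0542, 0.1524]
ee_rot: [3.141, 0.002, -2.992]
force: [-0.9, 0.2, -0.1]
width: 0.0502
gripper_force: 0.0
```

```bash
python3 -c "
from h import *
s=get_state();print(s['t'],s['eef_pos'],s['ee_rot']);m=camera_model('wrist');print(m)
cv2.imwrite('pics/w1.png',grab_frame('wrist'))"
```

```text
2.6 [ 0.46609836 -0.05418859  0.15244253] [ 3.14147151e+00  1.59099946e-03 -2.99242809e+00]
{'fx': 375.45779837095444, 'fy': 375.45779837095444, 'cx': 278.2095942915894, 'cy': 216.24302294461822, 'xyz': array([ 0.40076131, -0.06386859,  0.30935538]), 'rotation': array([ 2.89471980e+00, -6.72943042e-04,  1.71882655e+00])}
```

View pics/w1.png

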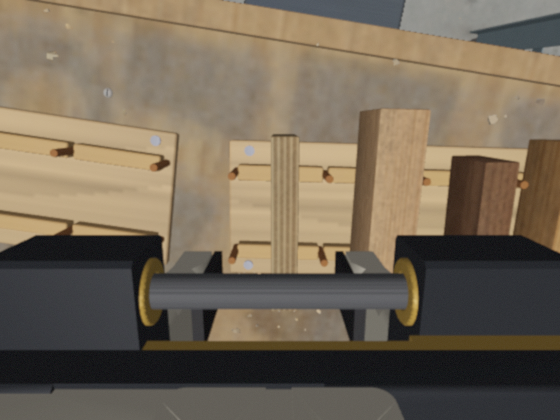

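The wrist view shows the ply top as a strip running from (284,136) down past (285,270), between the fingers at about x=219 and x=337. Beech is to its right.

```bash
python3 -c "
from h import *
m=camera_model('wrist')
def f(n,pts,z): print(n,cast(m,pts,z).round(4).tolist())
f('ply',[(284.5,136),(285.5,275)],.072)
f('beech near end',[(364,110),(425,110)],.082)
f('walnut',[(454,159),(505,162)],.072)
f('bay dowels',[(233,174),(328,176),(233,256),(323,256)],.044)"
```

```text
ply [[0.4085, -0.0585], [0.4996, -0.0438]]
beech near end [[0.3867, -0.0151], [0.3815, 0.02]]
walnut [[0.4068, 0.0489], [0.4039, 0.0811]]
bay dowels [[0.4409, -0.0899], [0.4323, -0.0231], [0.502, -0.0826], [0.4921, -0.016]]
```

apply_moves(steps=[{"translation":[0.004,0.02,-0.05],"rotation":[0,0,0]},{"translation":[0.004,0.02,-0.12],"rotation":[0,0,0]},{"translation":[0.004,0.02,-0.19],"rotation":[0,0,0]},{"translation":[0.004,0.02,-0.26],"rotation":[0,0,0]},{"translation":[0.004,0.02,-0.33],"rotation":[0,0,0]},{"translation":[0.004,0.02,-0.4],"rotation":[0,0,0]},{"translation":[0.004,0.02,-0.45],"rotation":[0,0,0]},{"translation":[0.004,0.02,-0.48],"rotation":[0,0,0]},{"translation":[0.004,0.02,-0.484],"rotation":[0,0,0]},{"translation":[0.004,0.02,-0.484],"rotation":[0,0,0]}])

```text
t: 3.48
eef_pos: [0.4667, -0.0487, 0.0306]
ee_rot: [-3.141, -0.0, -2.991]
force: [-0.1, -0.1, 0.0]
width: 0.0501
gripper_force: 0.0
```

apply_moves(steps=[{"translation":[0,0,0],"rotation":[0,0,0]},{"translation":[0,0,0],"rotation":[0,0,0]},{"translation":[0,0,0],"rotation":[0,0,0]},{"translation":[0,0,0],"rotation":[0,0,0]},{"translation":[0,0,0],"rotation":[0,0,0]},{"translation":[0,0,0],"rotation":[0,0,0]},{"translation":[0,0,0],"rotation":[0,0,0]},{"translation":[0,0,0],"rotation":[0,0,0]},{"translation":[0,0,0],"rotation":[0,0,0]},{"translation":[0,0,0],"rotation":[0,0,0]}], jaw=1, newtons=40)

```text
t: 4.32
eef_pos: [0.4668, -0.0486, 0.0309]
ee_rot: [3.142, 0.0, -2.991]
force: [-2.3, 0.8, 6.1]
width: 0.018
gripper_force: 40.0
```

apply_moves(steps=[{"translation":[0,0,0.02],"rotation":[0,0,0]},{"translation":[0,0,0.06],"rotation":[0,0,0]},{"translation":[0,0,0.11],"rotation":[0,0,0]},{"translation":[0,0,0.16],"rotation":[0,0,0]},{"translation":[0,0,0.21],"rotation":[0,0,0]},{"translation":[0,0,0.26],"rotation":[0,0,0]},{"translation":[0,0,0.31],"rotation":[0,0,0]},{"translation":[0,0,0.34],"rotation":[0,0,0]},{"translation":[0,0,0.36],"rotation":[0,0,0]},{"translation":[0,0,0.36],"rotation":[0,0,0]}])

```text
t: 5.15
eef_pos: [0.467, -0.0486, 0.1214]
ee_rot: [3.141, 0.002, -2.991]
force: [-0.3, -0.2, -1.0]
width: 0.0176
gripper_force: 40.0
```

apply_moves(steps=[{"translation":[0.002,-0.03,0],"rotation":[0,0,-0.02]},{"translation":[0.006,-0.08,0],"rotation":[0,0,-0.06]},{"translation":[0.01,-0.15,0],"rotation":[0,0,-0.1]},{"translation":[0.015,-0.22,0],"rotation":[0,0,-0.14]},{"translation":[0.02,-0.29,0],"rotation":[0,0,-0.18]},{"translation":[0.025,-0.36,0],"rotation":[0,0,-0.22]},{"translation":[0.03,-0.43,0],"rotation":[0,0,-0.25]},{"translation":[0.035,-0.49,0],"rotation":[0,0,-0.27]},{"translation":[0.04,-0.52,0],"rotation":[0,0,-0.28]},{"translation":[0.04,-0.528,0],"rotation":[0,0,-0.28]}])

```text
t: 5.98
eef_pos: [0.4761, -0.1819, 0.1196]
ee_rot: [-3.142, -0.002, -3.14]
force: [0.6, -0.1, -0.9]
width: 0.0179
gripper_force: 40.0
```

```bash
python3 -c "
from h import *
s=get_state();print(s['t'],s['eef_pos'],s['ee_rot'],s['width'],s['force']);m=camera_model('wrist');print(m)
cv2.imwrite('pics/w2.png',grab_frame('wrist'))"
```

```text
5.9833 [ 0.47613182 -0.18190881  0.11960399] [-3.14157858e+00 -1.67360535e-03 -3.14008335e+00] 0.017896239378898296 [ 0.59947176 -0.14674495 -0.91643785]
{'fx': 375.45779837095444, 'fy': 375.45779837095444, 'cx': 278.2095942915894, 'cy': 216.24302294461822, 'xyz': array([ 0.41057424, -0.18195999,  0.27672338]), 'rotation': array([ 2.89809242e+00, -4.27902810e-04,  1.57115482e+00])}
```

View pics/w2.png

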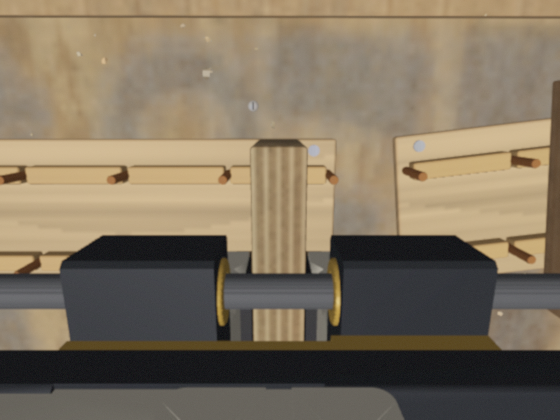

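The ply is held square, with its near end at (279,146). The target bay's near dowel tops are at (224,177) and (334,177).

```bash
python3 -c "
from h import *
m=camera_model('wrist')
def f(n,pts,z): print(n,cast(m,pts,z).round(4).tolist())
f('ply',[(279,146),(281,300)],.161)
f('dowels',[(113,178),(223,178),(334,177)],.044)"
```

```text
ply [[0.4173, -0.1813], [0.4684, -0.1805]]
dowels [[0.4439, -0.2844], [0.4439, -0.2159], [0.4432, -0.1467]]
```

apply_moves(steps=[{"translation":[0,0.003,-0.02],"rotation":[0,0,0]},{"translation":[0,0.003,-0.06],"rotation":[0,0,0]},{"translation":[0,0.003,-0.11],"rotation":[0,0,0]},{"translation":[0,0.003,-0.16],"rotation":[0,0,0]},{"translation":[0,0.003,-0.21],"rotation":[0,0,0]},{"translation":[0,0.003,-0.26],"rotation":[0,0,0]},{"translation":[0,0.003,-0.3],"rotation":[0,0,0]},{"translation":[0,0.003,-0.33],"rotation":[0,0,0]},{"translation":[0,0.003,-0.345],"rotation":[0,0,0]},{"translation":[0,0.003,-0.355],"rotation":[0,0,0]}])

```text
t: 6.87
eef_pos: [0.4764, -0.1797, 0.0312]
ee_rot: [-3.142, -0.001, -3.137]
force: [1.3, -1.0, -0.9]
width: 0.0179
gripper_force: 40.0
```

apply_moves(steps=[{"translation":[0,0,0],"rotation":[0,0,0]},{"translation":[0,0,0],"rotation":[0,0,0]},{"translation":[0,0,0],"rotation":[0,0,0]},{"translation":[0,0,0],"rotation":[0,0,0]},{"translation":[0,0,0],"rotation":[0,0,0]},{"translation":[0,0,0],"rotation":[0,0,0]},{"translation":[0,0,0],"rotation":[0,0,0]},{"translation":[0,0,0],"rotation":[0,0,0]},{"translation":[0,0,0],"rotation":[0,0,0]},{"translation":[0,0,0],"rotation":[0,0,0]}], jaw=-0.14)

```text
t: 7.7
eef_pos: [0.4766, -0.1799, 0.0318]
ee_rot: [3.142, 0.0, -3.138]
force: [-0.1, -0.6, 0.3]
width: 0.05
gripper_force: 0.0
```

apply_moves(steps=[{"translation":[0,0,0.08],"rotation":[0,0,0]},{"translation":[0,0,0.2],"rotation":[0,0,0]},{"translation":[0,0,0.33],"rotation":[0,0,0]},{"translation":[0,0.06,0.44],"rotation":[0,0,0.05]},{"translation":[-0.01,0.18,0.46],"rotation":[0,0,0.1]},{"translation":[-0.02,0.31,0.46],"rotation":[0,0,0.15]},{"translation":[-0.03,0.44,0.46],"rotation":[0,0,0.2]},{"translation":[-0.04,0.57,0.46],"rotation":[0,0,0.23]},{"translation":[-0.05,0.69,0.46],"rotation":[0,0,0.23]},{"translation":[-0.054,0.784,0.46],"rotation":[0,0,0.23]}], jaw=-0.23)

```text
t: 8.53
eef_pos: [0.4626, 0.0179, 0.147]
ee_rot: [3.141, 0.001, -3.017]
force: [0.8, 0.5, -0.1]
width: 0.0539
gripper_force: 0.0
```

```bash
python3 -c "
from h import *
s=get_state();print(s['t'],s['eef_pos'],s['ee_rot'],s['width'],s['force'])
grab_frame('top');grab_frame('top')
s=get_state();print(s['t'],s['eef_pos'],s['ee_rot'],s['qd'])
m=camera_model('wrist');print(m)
cv2.imwrite('pics/w3.png',grab_frame('wrist'))"
```

```text
8.5333 [0.46259543 0.01793275 0.14703305] [ 3.14124046e+00  5.37756559e-04 -3.01684446e+00] 0.05386012243323639 [ 0.76639559  0.50047616 -0.0560562 ]
8.6333 [0.46322396 0.01870424 0.14711957] [ 3.14112666e+00  1.02489739e-03 -3.01434825e+00] [-0.05083114  0.00490541 -0.00493716  0.0053266  -0.00876371  0.06274682]
{'fx': 375.45779837095444, 'fy': 375.45779837095444, 'cx': 278.2095942915894, 'cy': 216.24302294461822, 'xyz': array([0.39778463, 0.01038823, 0.30406716]), 'rotation': array([ 2.89534342e+00, -9.80654536e-04,  1.69690053e+00])}
```

View pics/w3.png

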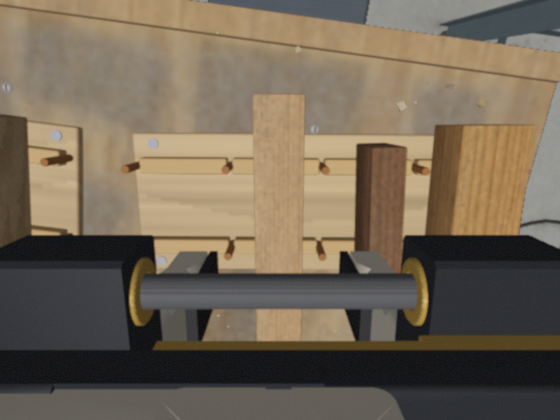

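Beech lies centred between the fingers, with its near end at (279,96), so I can go straight down. I'll also get the ends of the walnut, whose near top edge runs about (372..405,147), and of the pine.

```bash
python3 -c "
from h import *
m=camera_model('wrist')
def f(n,pts,z): print(n,cast(m,pts,z).round(4).tolist())
f('beech',[(279,96),(279,220),(279,330)],.082)
f('walnut',[(358,145),(373,145),(403,147)],.072)
f('pine',[(433,125),(448,125),(527,126)],.067)"
```

```text
beech [[0.3835, 0.0081], [0.4552, 0.0172], [0.5296, 0.0266]]
walnut [[0.405, 0.0593], [0.4038, 0.0683], [0.4027, 0.0867]]
pine [[0.3875, 0.1039], [0.3863, 0.113], [0.3808, 0.1613]]
```

apply_moves(steps=[{"translation":[0,0,-0.05],"rotation":[0,0,0]},{"translation":[0,0,-0.12],"rotation":[0,0,0]},{"translation":[0,0,-0.19],"rotation":[0,0,0]},{"translation":[0,0,-0.26],"rotation":[0,0,0]},{"translation":[0,0,-0.33],"rotation":[0,0,0]},{"translation":[0,0,-0.38],"rotation":[0,0,0]},{"translation":[0,0,-0.42],"rotation":[0,0,0]},{"translation":[0,0,-0.44],"rotation":[0,0,0]},{"translation":[0,0,-0.444],"rotation":[0,0,0]},{"translation":[0,0,-0.444],"rotation":[0,0,0]}])

```text
t: 9.52
eef_pos: [0.4631, 0.0156, 0.0358]
ee_rot: [-3.141, -0.001, -3.018]
force: [-0.9, -0.6, 0.6]
width: 0.0537
gripper_force: 0.0
```

apply_moves(steps=[{"translation":[0,0,0],"rotation":[0,0,0]},{"translation":[0,0,0],"rotation":[0,0,0]},{"translation":[0,0,0],"rotation":[0,0,0]},{"translation":[0,0,0],"rotation":[0,0,0]},{"translation":[0,0,0],"rotation":[0,0,0]},{"translation":[0,0,0],"rotation":[0,0,0]},{"translation":[0,0,0],"rotation":[0,0,0]},{"translation":[0,0,0],"rotation":[0,0,0]},{"translation":[0,0,0],"rotation":[0,0,0]},{"translation":[0,0,0],"rotation":[0,0,0]}], jaw=1, newtons=45)

```text
t: 10.35
eef_pos: [0.4635, 0.0164, 0.0363]
ee_rot: [3.141, 0.001, -3.017]
force: [-1.8, 2.1, 5.3]
width: 0.0298
gripper_force: 45.0
```

apply_moves(steps=[{"translation":[0,0,0.02],"rotation":[0,0,0]},{"translation":[0,0,0.06],"rotation":[0,0,0]},{"translation":[0,0,0.11],"rotation":[0,0,0]},{"translation":[0,0,0.17],"rotation":[0,0,0]},{"translation":[0,0,0.23],"rotation":[0,0,0]},{"translation":[0,0,0.28],"rotation":[0,0,0]},{"translation":[0,-0.02,0.32],"rotation":[0,0,0]},{"translation":[0,-0.06,0.35],"rotation":[0,0,0]},{"translation":[0,-0.12,0.36],"rotation":[0,0,0]},{"translation":[0,-0.2,0.36],"rotation":[0,0,0]}])

```text
t: 11.18
eef_pos: [0.4631, -0.0343, 0.1265]
ee_rot: [3.141, 0.001, -3.016]
force: [0.2, 0.4, -2.1]
width: 0.0298
gripper_force: 45.0
```

apply_moves(steps=[{"translation":[0.005,-0.09,0],"rotation":[0,0,-0.02]},{"translation":[0.01,-0.19,0],"rotation":[0,0,-0.05]},{"translation":[0.015,-0.3,0],"rotation":[0,0,-0.08]},{"translation":[0.02,-0.41,0],"rotation":[0,0,-0.11]},{"translation":[0.03,-0.52,0],"rotation":[0,0,-0.14]},{"translation":[0.035,-0.63,0],"rotation":[0,0,-0.17]},{"translation":[0.04,-0.73,0],"rotation":[0,0,-0.2]},{"translation":[0.045,-0.81,0],"rotation":[0,0,-0.22]},{"translation":[0.05,-0.85,0],"rotation":[0,0,-0.23]},{"translation":[0.054,-0.867,0],"rotation":[0,0,-0.23]}])

```text
t: 12.02
eef_pos: [0.4757, -0.2523, 0.1252]
ee_rot: [3.141, -0.001, -3.14]
force: [-0.0, 0.6, -1.7]
width: 0.0297
gripper_force: 45.0
```

```bash
python3 -c "
from h import *
grab_frame('top')
s=get_state();print(s['t'],s['eef_pos'],s['ee_rot'],s['width'],s['force']);m=camera_model('wrist');print(m)
cv2.imwrite('pics/w4.png',grab_frame('wrist'))"
```

```text
12.0667 [ 0.4760654  -0.25193404  0.12529467] [ 3.14142942e+00 -1.22477807e-03 -3.13955927e+00] 0.029884611981355162 [ 1.07927703 -0.3447642  -1.9307709 ]
{'fx': 375.45779837095444, 'fy': 375.45779837095444, 'cx': 278.2095942915894, 'cy': 216.24302294461822, 'xyz': array([ 0.41045743, -0.25206098,  0.28239139]), 'rotation': array([ 2.89758855e+00, -5.85818013e-04,  1.57166642e+00])}
```

View pics/w4.png

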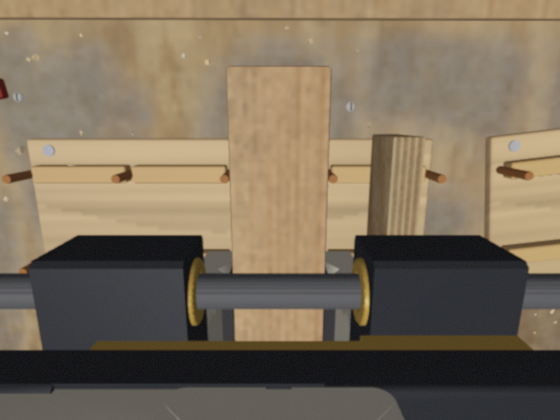

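Beech is held square, with its near end at (279,68), centred between the bay's dowels at (224,177) and (333,177). Ply is standing at (395,140) on the right. I'll lower it.

apply_moves(steps=[{"translation":[0,0,-0.02],"rotation":[0,0,0]},{"translation":[0,0,-0.06],"rotation":[0,0,0]},{"translation":[0,0,-0.11],"rotation":[0,0,0]},{"translation":[0,0,-0.16],"rotation":[0,0,0]},{"translation":[0,0,-0.21],"rotation":[0,0,0]},{"translation":[0,0,-0.26],"rotation":[0,0,0]},{"translation":[0,0,-0.3],"rotation":[0,0,0]},{"translation":[0,0,-0.33],"rotation":[0,0,0]},{"translation":[0,0,-0.348],"rotation":[0,0,0]},{"translation":[0,0,-0.358],"rotation":[0,0,0]}])

```text
t: 12.95
eef_pos: [0.4762, -0.2503, 0.0362]
ee_rot: [-3.142, -0.001, -3.137]
force: [-9.8, 8.3, 29.6]
width: 0.0301
gripper_force: 45.0
```

apply_moves(steps=[{"translation":[0,0,0],"rotation":[0,0,0]},{"translation":[0,0,0],"rotation":[0,0,0]},{"translation":[0,0,0],"rotation":[0,0,0]},{"translation":[0,0,0],"rotation":[0,0,0]},{"translation":[0,0,0],"rotation":[0,0,0]},{"translation":[0,0,0],"rotation":[0,0,0]},{"translation":[0,0,0],"rotation":[0,0,0]},{"translation":[0,0,0],"rotation":[0,0,0]},{"translation":[0,0,0],"rotation":[0,0,0]},{"translation":[0,0,0],"rotation":[0,0,0]}], jaw=-0.14)

```text
t: 13.78
eef_pos: [0.4766, -0.2507, 0.0363]
ee_rot: [-3.142, 0.0, -3.138]
force: [0.3, -0.2, 0.8]
width: 0.0499
gripper_force: 0.0
```

apply_moves(steps=[{"translation":[0,0,0.08],"rotation":[0,0,0]},{"translation":[0,0,0.2],"rotation":[0,0,0]},{"translation":[0,0,0.33],"rotation":[0,0,0]},{"translation":[0,0.05,0.43],"rotation":[0,0,0]},{"translation":[0,0.15,0.444],"rotation":[0,0,0]},{"translation":[0,0.28,0.444],"rotation":[0,0,0]},{"translation":[0,0.4,0.444],"rotation":[0,0,0]},{"translation":[0,0.52,0.444],"rotation":[0,0,0]},{"translation":[0,0.64,0.444],"rotation":[0,0,0]},{"translation":[0,0.75,0.444],"rotation":[0,0,0]}], jaw=0.13)

```text
t: 14.62
eef_pos: [0.4763, -0.0617, 0.1475]
ee_rot: [3.141, 0.001, -3.138]
force: [0.4, 0.1, -0.5]
width: 0.0383
gripper_force: 0.0
```

apply_moves(steps=[{"translation":[-0.02,0.1,0],"rotation":[0,0,0.1]},{"translation":[-0.04,0.2,0],"rotation":[0,0,0.2]},{"translation":[-0.06,0.3,0],"rotation":[0,0,0.25]},{"translation":[-0.08,0.4,0],"rotation":[0,0,0.3]},{"translation":[-0.09,0.5,0],"rotation":[0,0,0.317]},{"translation":[-0.096,0.57,0],"rotation":[0,0,0.317]},{"translation":[-0.096,0.6,0],"rotation":[0,0,0.317]},{"translation":[-0.096,0.6,0],"rotation":[0,0,0.317]},{"translation":[-0.096,0.6,0],"rotation":[0,0,0.317]},{"translation":[-0.096,0.6,0],"rotation":[0,0,0.317]}])

```text
t: 15.45
eef_pos: [0.4525, 0.0862, 0.1472]
ee_rot: [-3.141, -0.0, -2.972]
force: [-0.0, -0.4, 0.5]
width: 0.0381
gripper_force: 0.0
```

```bash
python3 -c "
from h import *
s=get_state();print(s['t'],s['eef_pos'],s['ee_rot'],s['width'],s['force']);m=camera_model('wrist');print(m)
cv2.imwrite('pics/w5.png',grab_frame('wrist'))"
```

```text
15.45 [0.45245516 0.08617572 0.14717775] [-3.14142379e+00 -4.60165950e-04 -2.97237499e+00] 0.03814809775738183 [-0.015725   -0.37031599  0.5169734 ]
{'fx': 375.45779837095444, 'fy': 375.45779837095444, 'cx': 278.2095942915894, 'cy': 216.24302294461822, 'xyz': array([0.38764024, 0.07528548, 0.30422614]), 'rotation': array([ 2.89674604e+00, -3.92091901e-04,  1.73881432e+00])}
```

View pics/w5.png

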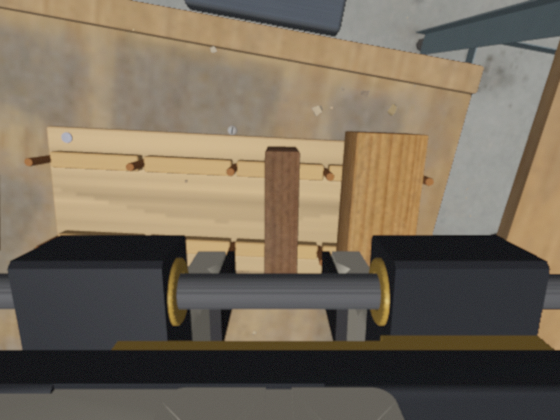

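Walnut stands between the fingers, with its near end at (282,150). Pine is close on the right, its left top edge between (343,133) and (355,133).

```bash
python3 -c "
from h import *
i=cv2.imread('pics/w5.png');print(i[180,258:308].sum(1).tolist());print(i[180,336:364].tolist())
m=camera_model('wrist');s=get_state()
def f(n,pts,z):
    w=cast(m,pts,z);d=w-s['eef_pos'][:2];p=s['ee_rot'][2]+np.pi
    print(n,w.round(4).tolist(),'rel x,y',np.c_[d@[np.cos(p),np.sin(p)],d@[-np.sin(p),np.cos(p)]].round(4).tolist())
f('walnut',[(267,150),(298,150),(266,220),(299,220)],.072)
f('pine',[(345,133),(355,133),(342,220),(424,137)],.067)"
```

```text
[520, 521, 519, 521, 519, 495, 420, 309, 286, 287, 280, 266, 257, 253, 256, 266, 278, 284, 285, 288, 295, 302, 300, 278, 276, 284, 294, 298, 301, 293, 283, 278, 277, 284, 284, 284, 279, 282, 285, 287, 312, 408, 500, 520, 518, 520, 517, 519, 518, 516]
[[116, 160, 187], [116, 161, 189], [116, 161, 189], [115, 159, 188], [104, 147, 176], [78, 115, 143], [50, 80, 105], [44, 71, 95], [46, 73, 99], [45, 73, 100], [49, 79, 105], [50, 80, 106], [46, 79, 107], [52, 83, 112], [54, 87, 116], [59, 90, 120], [61, 96, 130], [72, 115, 151], [80, 127, 164], [84, 129, 166], [89, 135, 168], [92, 138, 171], [95, 140, 175], [96, 143, 178], [99, 146, 182], [101, 149, 184], [100, 146, 181], [97, 144, 178]]
walnut [[0.4049, 0.0712], [0.4018, 0.0899], [0.4486, 0.0777], [0.4451, 0.0985]] rel x,y [[-0.0494, -0.0066], [-0.0494, 0.0123], [-0.0052, -0.0076], [-0.0052, 0.0135]]
pine [[0.387, 0.117], [0.386, 0.123], [0.4417, 0.1266], [0.3812, 0.1657]] rel x,y [[-0.0594, 0.0415], [-0.0593, 0.0477], [-0.0039, 0.0419], [-0.0569, 0.0905]]
```

apply_moves(steps=[{"translation":[0,0.008,-0.04],"rotation":[0,0,0]},{"translation":[0,0.008,-0.1],"rotation":[0,0,0]},{"translation":[0,0.008,-0.16],"rotation":[0,0,0]},{"translation":[0,0.008,-0.23],"rotation":[0,0,0]},{"translation":[0,0.008,-0.3],"rotation":[0,0,0]},{"translation":[0,0.008,-0.37],"rotation":[0,0,0]},{"translation":[0,0.008,-0.42],"rotation":[0,0,0]},{"translation":[0,0.008,-0.45],"rotation":[0,0,0]},{"translation":[0,0.008,-0.464],"rotation":[0,0,0]},{"translation":[0,0.008,-0.464],"rotation":[0,0,0]}], jaw=0.17)

```text
t: 16.33
eef_pos: [0.4524, 0.0882, 0.0309]
ee_rot: [-3.141, -0.001, -2.973]
force: [0.2, -0.5, 0.5]
width: 0.0361
gripper_force: 0.0
```

apply_moves(steps=[{"translation":[0,0,0],"rotation":[0,0,0]},{"translation":[0,0,0],"rotation":[0,0,0]},{"translation":[0,0,0],"rotation":[0,0,0]},{"translation":[0,0,0],"rotation":[0,0,0]},{"translation":[0,0,0],"rotation":[0,0,0]},{"translation":[0,0,0],"rotation":[0,0,0]},{"translation":[0,0,0],"rotation":[0,0,0]},{"translation":[0,0,0],"rotation":[0,0,0]},{"translation":[0,0,0],"rotation":[0,0,0]},{"translation":[0,0,0],"rotation":[0,0,0]}], jaw=1, newtons=40)

```text
t: 17.17
eef_pos: [0.4531, 0.0891, 0.032]
ee_rot: [3.141, 0.001, -2.972]
force: [-1.7, -1.1, 5.5]
width: 0.0221
gripper_force: 40.0
```

apply_moves(steps=[{"translation":[0,0,0.02],"rotation":[0,0,0]},{"translation":[0,0,0.06],"rotation":[0,0,0]},{"translation":[0,0,0.11],"rotation":[0,0,0]},{"translation":[0,0,0.17],"rotation":[0,0,0]},{"translation":[0,0,0.23],"rotation":[0,0,0]},{"translation":[0,0,0.28],"rotation":[0,0,0]},{"translation":[0,-0.02,0.32],"rotation":[0,0,0]},{"translation":[0,-0.06,0.35],"rotation":[0,0,0]},{"translation":[0,-0.12,0.36],"rotation":[0,0,0]},{"translation":[0,-0.2,0.36],"rotation":[0,0,0]}])

```text
t: 18.0
eef_pos: [0.4529, 0.0387, 0.1223]
ee_rot: [3.141, 0.001, -2.971]
force: [0.0, -0.5, -0.3]
width: 0.0216
gripper_force: 40.0
```

apply_moves(steps=[{"translation":[0.01,-0.09,0],"rotation":[0,0,-0.03]},{"translation":[0.02,-0.19,0],"rotation":[0,0,-0.06]},{"translation":[0.03,-0.29,0],"rotation":[0,0,-0.09]},{"translation":[0.04,-0.4,0],"rotation":[0,0,-0.13]},{"translation":[0.05,-0.5,0],"rotation":[0,0,-0.16]},{"translation":[0.06,-0.6,0],"rotation":[0,0,-0.2]},{"translation":[0.07,-0.7,0],"rotation":[0,0,-0.24]},{"translation":[0.08,-0.8,0],"rotation":[0,0,-0.28]},{"translation":[0.09,-0.9,0],"rotation":[0,0,-0.3]},{"translation":[0.098,-1,0],"rotation":[0,0,-0.317]}])

```text
t: 18.83
eef_pos: [0.4764, -0.2128, 0.1213]
ee_rot: [3.141, -0.0, -3.139]
force: [0.6, 0.3, 0.0]
width: 0.0221
gripper_force: 40.0
```

apply_moves(steps=[{"translation":[0,-0.09,0],"rotation":[0,0,0]},{"translation":[0,-0.18,0],"rotation":[0,0,0]},{"translation":[0,-0.26,0],"rotation":[0,0,0]},{"translation":[0,-0.33,0],"rotation":[0,0,0]},{"translation":[0,-0.38,0],"rotation":[0,0,0]},{"translation":[0,-0.42,0],"rotation":[0,0,0]},{"translation":[0,-0.436,0],"rotation":[0,0,0]},{"translation":[0,-0.436,0],"rotation":[0,0,0]},{"translation":[0,-0.436,0],"rotation":[0,0,0]},{"translation":[0,-0.436,0],"rotation":[0,0,0]}])

```text
t: 19.67
eef_pos: [0.4771, -0.3195, 0.1214]
ee_rot: [3.141, -0.0, -3.137]
force: [-0.5, -0.5, -1.4]
width: 0.0221
gripper_force: 40.0
```

```bash
python3 -c "
from h import *
s=get_state();print(s['t'],s['eef_pos'],s['ee_rot'],s['width'],s['force']);m=camera_model('wrist');print(m)
cv2.imwrite('pics/w6.png',grab_frame('wrist'))"
```

```text
19.6667 [ 0.47708761 -0.31950524  0.12135296] [ 3.14142109e+00 -2.05128090e-05 -3.13741770e+00] 0.022077171895020436 [-0.53663587 -0.45411573 -1.375281  ]
{'fx': 375.45779837095444, 'fy': 375.45779837095444, 'cx': 278.2095942915894, 'cy': 216.24302294461822, 'xyz': array([ 0.41125998, -0.3197527 ,  0.27836821]), 'rotation': array([ 2.89642800e+00, -6.14130653e-04,  1.57379754e+00])}
```

View pics/w6.png

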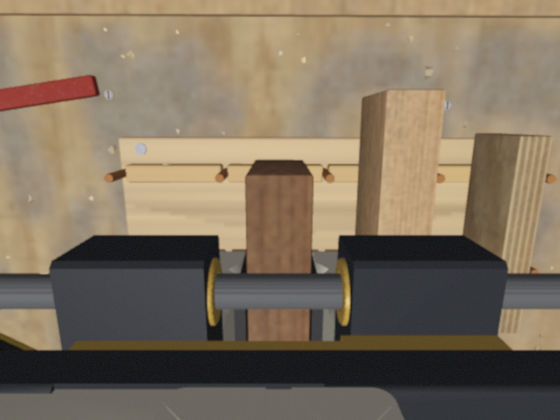

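Walnut is held square at (280,175). The bay's dowels at (222,176) and (329,176) put the bay centre about 2 mm to the right as the robot sees it. Beech and ply stand properly.

apply_moves(steps=[{"translation":[0,-0.008,-0.02],"rotation":[0,0,0]},{"translation":[0,-0.008,-0.06],"rotation":[0,0,0]},{"translation":[0,-0.008,-0.11],"rotation":[0,0,0]},{"translation":[0,-0.008,-0.16],"rotation":[0,0,0]},{"translation":[0,-0.008,-0.21],"rotation":[0,0,0]},{"translation":[0,-0.008,-0.26],"rotation":[0,0,0]},{"translation":[0,-0.008,-0.3],"rotation":[0,0,0]},{"translation":[0,-0.008,-0.33],"rotation":[0,0,0]},{"translation":[0,-0.008,-0.345],"rotation":[0,0,0]},{"translation":[0,-0.008,-0.355],"rotation":[0,0,0]}])

```text
t: 20.55
eef_pos: [0.4768, -0.3221, 0.032]
ee_rot: [3.141, -0.001, -3.138]
force: [-7.4, 7.7, 29.5]
width: 0.0218
gripper_force: 40.0
```

apply_moves(steps=[{"translation":[0,0,0],"rotation":[0,0,0]},{"translation":[0,0,0],"rotation":[0,0,0]},{"translation":[0,0,0],"rotation":[0,0,0]},{"translation":[0,0,0],"rotation":[0,0,0]},{"translation":[0,0,0],"rotation":[0,0,0]},{"translation":[0,0,0],"rotation":[0,0,0]},{"translation":[0,0,0],"rotation":[0,0,0]},{"translation":[0,0,0],"rotation":[0,0,0]},{"translation":[0,0,0],"rotation":[0,0,0]},{"translation":[0,0,0],"rotation":[0,0,0]}], jaw=0.05)

```text
t: 21.38
eef_pos: [0.4771, -0.3222, 0.0326]
ee_rot: [-3.142, 0.0, -3.138]
force: [-0.1, 0.6, -0.0]
width: 0.0413
gripper_force: 0.0
```

apply_moves(steps=[{"translation":[0,0,0.08],"rotation":[0,0,0]},{"translation":[0,0,0.2],"rotation":[0,0,0]},{"translation":[0,0,0.33],"rotation":[0,0,0]},{"translation":[0,0.05,0.43],"rotation":[0,0,0]},{"translation":[0,0.15,0.46],"rotation":[0,0,0]},{"translation":[0,0.28,0.46],"rotation":[0,0,0]},{"translation":[0,0.4,0.46],"rotation":[0,0,0]},{"translation":[0,0.52,0.46],"rotation":[0,0,0]},{"translation":[0,0.64,0.46],"rotation":[0,0,0]},{"translation":[0,0.75,0.46],"rotation":[0,0,0]}])

```text
t: 22.22
eef_pos: [0.4768, -0.1332, 0.1477]
ee_rot: [3.141, 0.0, -3.138]
force: [0.3, 0.7, -0.0]
width: 0.0415
gripper_force: 0.0
```

apply_moves(steps=[{"translation":[-0.01,0.1,0],"rotation":[0,0,0.03]},{"translation":[-0.02,0.22,0],"rotation":[0,0,0.06]},{"translation":[-0.04,0.34,0],"rotation":[0,0,0.1]},{"translation":[-0.06,0.46,0],"rotation":[0,0,0.13]},{"translation":[-0.08,0.58,0],"rotation":[0,0,0.16]},{"translation":[-0.1,0.7,0],"rotation":[0,0,0.2]},{"translation":[-0.12,0.82,0],"rotation":[0,0,0.24]},{"translation":[-0.14,0.92,0],"rotation":[0,0,0.24]},{"translation":[-0.14,1,0],"rotation":[0,0,0.24]},{"translation":[-0.14,1,0],"rotation":[0,0,0.24]}], jaw=-0.5)

```text
t: 23.05
eef_pos: [0.4424, 0.1183, 0.1479]
ee_rot: [3.141, 0.001, -3.009]
force: [0.3, 0.1, 0.5]
width: 0.0653
gripper_force: 0.0
```

apply_moves(steps=[{"translation":[0,0.1,0],"rotation":[0,0,0]},{"translation":[0,0.148,0],"rotation":[0,0,0]},{"translation":[0,0.148,0],"rotation":[0,0,0]},{"translation":[0,0.148,0],"rotation":[0,0,0]},{"translation":[0,0.148,0],"rotation":[0,0,0]},{"translation":[0,0.148,0],"rotation":[0,0,0]},{"translation":[0,0.148,0],"rotation":[0,0,0]},{"translation":[0,0.148,0],"rotation":[0,0,0]},{"translation":[0,0.148,0],"rotation":[0,0,0]},{"translation":[0,0.148,0],"rotation":[0,0,0]}])

```text
t: 23.88
eef_pos: [0.4421, 0.1521, 0.1476]
ee_rot: [3.142, 0.0, -3.013]
force: [-0.7, 0.5, -0.4]
width: 0.066
gripper_force: 0.0
```

```bash
python3 -c "
from h import *
s=get_state();print(s['t'],s['eef_pos'],s['ee_rot'],s['width'],s['force'])
cv2.imwrite('pics/w7.png',grab_frame('wrist'))"
```

```text
23.8833 [0.44211915 0.15207028 0.14760088] [ 3.14156825e+00  4.84025784e-05 -3.01271314e+00] 0.06600894615988397 [-0.67708595  0.46621799 -0.4292066 ]
```

View pics/w7.png

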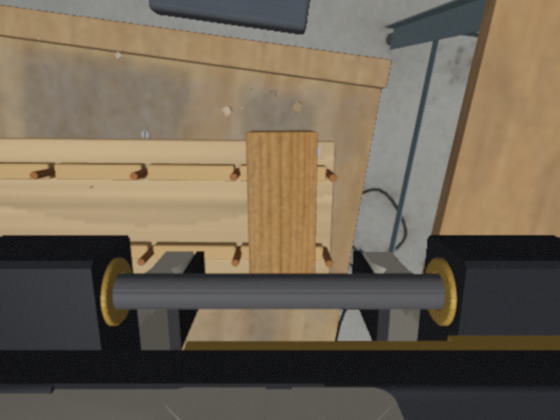

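Pine lies between the fingers at (247..317,131), about 2 mm left of centre as the robot sees it. I'll shift by that much and grasp.

apply_moves(steps=[{"translation":[0,0.008,-0.04],"rotation":[0,0,0]},{"translation":[0,0.008,-0.1],"rotation":[0,0,0]},{"translation":[0,0.008,-0.16],"rotation":[0,0,0]},{"translation":[0,0.008,-0.23],"rotation":[0,0,0]},{"translation":[0,0.008,-0.3],"rotation":[0,0,0]},{"translation":[0,0.008,-0.37],"rotation":[0,0,0]},{"translation":[0,0.008,-0.42],"rotation":[0,0,0]},{"translation":[0,0.008,-0.45],"rotation":[0,0,0]},{"translation":[0,0.008,-0.466],"rotation":[0,0,0]},{"translation":[0,0.008,-0.466],"rotation":[0,0,0]}])

```text
t: 24.77
eef_pos: [0.4419, 0.1541, 0.0305]
ee_rot: [-3.141, -0.001, -3.012]
force: [-0.2, 0.1, -0.5]
width: 0.0658
gripper_force: 0.0
```

apply_moves(steps=[{"translation":[0,0,0],"rotation":[0,0,0]},{"translation":[0,0,0],"rotation":[0,0,0]},{"translation":[0,0,0],"rotation":[0,0,0]},{"translation":[0,0,0],"rotation":[0,0,0]},{"translation":[0,0,0],"rotation":[0,0,0]},{"translation":[0,0,0],"rotation":[0,0,0]},{"translation":[0,0,0],"rotation":[0,0,0]},{"translation":[0,0,0],"rotation":[0,0,0]},{"translation":[0,0,0],"rotation":[0,0,0]},{"translation":[0,0,0],"rotation":[0,0,0]}], jaw=1, newtons=45)

```text
t: 25.6
eef_pos: [0.4424, 0.1547, 0.0317]
ee_rot: [3.141, 0.001, -3.012]
force: [-2.0, 0.6, 8.1]
width: 0.0447
gripper_force: 45.0
```

apply_moves(steps=[{"translation":[0,0,0.02],"rotation":[0,0,0]},{"translation":[0,0,0.06],"rotation":[0,0,0]},{"translation":[0,0,0.11],"rotation":[0,0,0]},{"translation":[0,0,0.17],"rotation":[0,0,0]},{"translation":[0,0,0.23],"rotation":[0,0,0]},{"translation":[0,0,0.28],"rotation":[0,0,0]},{"translation":[0,-0.02,0.32],"rotation":[0,0,0]},{"translation":[0,-0.06,0.35],"rotation":[0,0,0]},{"translation":[0,-0.12,0.36],"rotation":[0,0,0]},{"translation":[0,-0.2,0.36],"rotation":[0,0,0]}])

```text
t: 26.43
eef_pos: [0.4423, 0.1041, 0.1219]
ee_rot: [3.141, 0.001, -3.011]
force: [1.2, -0.5, -1.5]
width: 0.0448
gripper_force: 45.0
```

apply_moves(steps=[{"translation":[0.01,-0.09,0],"rotation":[0,0,-0.02]},{"translation":[0.03,-0.19,0],"rotation":[0,0,-0.04]},{"translation":[0.04,-0.29,0],"rotation":[0,0,-0.07]},{"translation":[0.06,-0.4,0],"rotation":[0,0,-0.1]},{"translation":[0.07,-0.5,0],"rotation":[0,0,-0.13]},{"translation":[0.09,-0.6,0],"rotation":[0,0,-0.16]},{"translation":[0.1,-0.7,0],"rotation":[0,0,-0.18]},{"translation":[0.12,-0.8,0],"rotation":[0,0,-0.2]},{"translation":[0.13,-0.9,0],"rotation":[0,0,-0.22]},{"translation":[0.142,-1,0],"rotation":[0,0,-0.24]}])

```text
t: 27.27
eef_pos: [0.4767, -0.1474, 0.1209]
ee_rot: [3.141, -0.001, -3.139]
force: [0.4, 0.1, -1.4]
width: 0.0447
gripper_force: 45.0
```

apply_moves(steps=[{"translation":[0,-0.1,0],"rotation":[0,0,0]},{"translation":[0,-0.21,0],"rotation":[0,0,0]},{"translation":[0,-0.33,0],"rotation":[0,0,0]},{"translation":[0,-0.45,0],"rotation":[0,0,0]},{"translation":[0,-0.57,0],"rotation":[0,0,0]},{"translation":[0,-0.69,0],"rotation":[0,0,0]},{"translation":[0,-0.8,0],"rotation":[0,0,0]},{"translation":[0,-0.89,0],"rotation":[0,0,0]},{"translation":[0,-0.95,0],"rotation":[0,0,0]},{"translation":[0,-0.983,0],"rotation":[0,0,0]}])

```text
t: 28.1
eef_pos: [0.4766, -0.3931, 0.1205]
ee_rot: [3.141, -0.001, -3.14]
force: [0.0, -0.9, -1.2]
width: 0.0447
gripper_force: 45.0
```

```bash
python3 -c "
from h import *
grab_frame('top')
s=get_state();print(s['t'],s['eef_pos'],s['ee_rot'],s['width'],s['force'])
cv2.imwrite('pics/w8.png',grab_frame('wrist'))"
```

```text
28.15 [ 0.47680521 -0.39342544  0.12050129] [ 3.14140001e+00 -1.01059445e-03 -3.13975901e+00] 0.04494643863601098 [ 1.87053202 -1.65484544 -0.54467706]
```

View pics/w8.png

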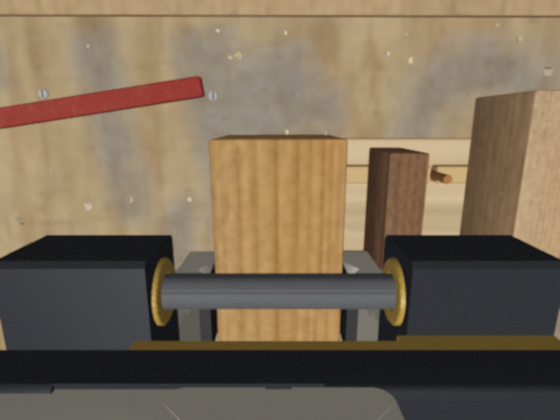

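Pine is held square at (280,140), with walnut standing beside it at (395,150) and enough room between them. I'll lower and release.

apply_moves(steps=[{"translation":[0,0,-0.02],"rotation":[0,0,0]},{"translation":[0,0,-0.06],"rotation":[0,0,0]},{"translation":[0,0,-0.11],"rotation":[0,0,0]},{"translation":[0,0,-0.16],"rotation":[0,0,0]},{"translation":[0,0,-0.21],"rotation":[0,0,0]},{"translation":[0,0,-0.26],"rotation":[0,0,0]},{"translation":[0,0,-0.3],"rotation":[0,0,0]},{"translation":[0,0,-0.33],"rotation":[0,0,0]},{"translation":[0,0,-0.347],"rotation":[0,0,0]},{"translation":[0,0,-0.357],"rotation":[0,0,0]}])

```text
t: 29.03
eef_pos: [0.4773, -0.3909, 0.0317]
ee_rot: [3.141, -0.001, -3.137]
force: [-6.3, 10.1, 25.3]
width: 0.0446
gripper_force: 45.0
```

apply_moves(steps=[{"translation":[0,0,0],"rotation":[0,0,0]},{"translation":[0,0,0],"rotation":[0,0,0]},{"translation":[0,0,0],"rotation":[0,0,0]},{"translation":[0,0,0],"rotation":[0,0,0]},{"translation":[0,0,0],"rotation":[0,0,0]},{"translation":[0,0,0],"rotation":[0,0,0]},{"translation":[0,0,0],"rotation":[0,0,0]},{"translation":[0,0,0],"rotation":[0,0,0]},{"translation":[0,0,0],"rotation":[0,0,0]},{"translation":[0,0,0],"rotation":[0,0,0]}], jaw=-0.3)

```text
t: 29.87
eef_pos: [0.4776, -0.3914, 0.0318]
ee_rot: [3.142, -0.0, -3.138]
force: [0.1, 0.3, 0.4]
width: 0.0569
gripper_force: 0.0
```

apply_moves(steps=[{"translation":[0,0,0.06],"rotation":[0,0,0]},{"translation":[0,0,0.16],"rotation":[0,0,0]},{"translation":[0,0,0.28],"rotation":[0,0,0]},{"translation":[0,0,0.4],"rotation":[0,0,0]},{"translation":[0,0,0.5],"rotation":[0,0,0]},{"translation":[0,-0.1,0.6],"rotation":[0,0,0]},{"translation":[0,-0.25,0.7],"rotation":[0,0,0]},{"translation":[0,-0.4,0.8],"rotation":[0,0,0]},{"translation":[0,-0.55,0.8],"rotation":[0,0,0]},{"translation":[0,-0.7,0.8],"rotation":[0,0,0]}])

```text
t: 30.7
eef_pos: [0.4783, -0.5688, 0.2352]
ee_rot: [-3.138, 0.004, -3.137]
force: [1.6, 0.1, 0.1]
width: 0.057
gripper_force: 0.0
```

```bash
python3 -c "
from h import *
i=grab_frame('top')
cv2.imwrite('pics/t9.png',cv2.resize(i[150:260,280:445],None,fx=4.8,fy=4.8,interpolation=cv2.INTER_CUBIC))"
```

```text
(no output)
```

View pics/t9.png

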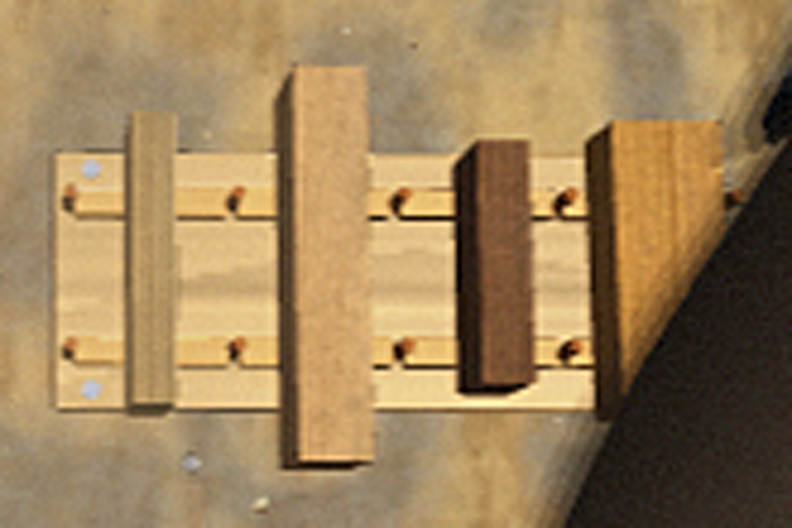

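All four blocks stand square in their bays: ply at (152,258), beech at (332,265), walnut at (503,262) and pine at (665,~270, partly hidden by the arm). I'll do a quick numeric check and then hand in.

```bash
python3 - <<'E'
from h import *
m=camera_model("top")
c=lambda p:np.array(p)/4.8+[280-.4,150-.4]
ok=True
for n,p,z,y in [('ply',[(128,113),(176,113),(174,404),(129,404)],.072,.105),('beech',[(295,67),(366,67),(371,462),(298,462)],.082,.035),('walnut',[(477,141),(528,141),(533,384),(480,384)],.072,-.035)]:
    e=cast(m,c(p),z).mean(0)-[.4775,-.2855+y]; print(n,e.round(4)); ok&=abs(e).max()<.009
w=cast(m,c([(611,122),(722,122)]),.067).mean(0)-[.06,0]; e=w-[.4775,-.3905];print('pine',e.round(4)); ok&=abs(e).max()<.009
if ok: print(job_done())
E
```

```text
ply [-0.0003  0.0027]
beech [-0.0031  0.0014]
walnut [-0.0008  0.0003]
pine [-0.0015  0.001 ]
the job is handed in; nothing more can be done
None
```

All four blocks now stand released on edge in the empty rack in reverse order, each measured within about 3 mm of its bay centre (pine was partly hidden, so judged from its far end). I handed the job in at about 31 s; no verdict came back.

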